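# Slide rack from the drip hook into the staining dish

## Robot

A 6-joint arm with a two-finger parallel gripper is mounted at the origin on the work surface. World frame = base frame: x ahead of the robot, y to its left, z up, the work surface at z = 0. Lengths are in m, angles in degrees, forces in N, time in s.
With the tool pointing down it reaches from about 0.25 to 0.725 m from the base axis. Payload 9.7 kg.
Tool frame: the origin (TCP) lies midway between the tips of the shut fingers; the grasp point (between the pads) lies 19 mm behind it; z points along the fingers, y is the line along which they close (so a half turn about z gives the same grasp; the last joint's range is limited). The gripper opens to 85 mm and grips with 20 to 120 N. Pads are 22 mm wide; open, the fingers measure 114 mm over their backs; the gripper's body (76 mm by 85 mm) begins 54 mm behind the grasp point. The pads swing forward as they close: fully open they stand 13 mm farther back than shut.
Start: joints at [68.125, 4.979, 10.078, 95.1, 0, 90], TCP at [0.205, 0.51, 0.201] pointing down, gripper open.
Joint ranges: [-179.16, 179.16], [-48.56, 103.87], [-65.8, 70.77], [-126.05, 130.52], [-82.76, 87.17], [-180, 180]. Speed limits (degrees/s): [127.2, 127.2, 147.25, 180, 180, 180].

## Interface

Orientations are given as [roll, pitch, yaw] about the fixed x, y, z axes, in that order (R = Rz(yaw) Ry(pitch) Rx(roll)).
In Python, from workcell import bot gives the robot as it stands. The module is installed in compiled form; this text tells all that it offers.
- The arm moves only by the tool send_rows, never from a script. Its argument "moves" is one flat list of numbers, 7 for each row, row after row: the shift along the world's x, y, z normalised to -1 to 1, where 1 is 0.025 m, then the turn, a rotation vector about the world's x, y, z normalised to -1 to 1, where 1 is 0.15 rad, then the closure, from -1 (fully open) to 1 (shut), so that 0 is half open. A call has 1 to 8 rows; each row shifts and turns the commanded pose from where the row before left it; what a row does not reach is not made up. A row lasts 1/8 s, in which the tool goes at most 62.5 mm and 10.7 degrees, less where a joint would pass 70% of its speed; a pose out of reach is approached as far as the arm can. A call with a number of a shift or a turn outside -1 to 1 is refused whole. A call with a gripper value outside its range is refused whole. The fingers move at their own pace and stop on an object; "squeeze" is the grip in N (left out, the last holds). Time passes only in rows, so rows that do not move let the fingers close. It gives the time, the measured TCP pose, the force, the opening and the grip force at its end, in the units of the state.
- bot.get_obs(): the state, without advancing time (a new reading comes with each control period).
- bot.camera(name): name is "side" or "top" or "wrist"; returns a dict with "color" (480x640x3 uint8, red, green, blue), "camera_matrix" (3x3 intrinsics, pixels), "R" (3x3) and "t" (3): a world point X has camera coordinates R X + t. Camera axes: x right, y down, z forward; pixel columns grow to the right and rows downward; lengths in m; the calibration is good to about 2 mm. A picture is of the moment at which its call begins. There is no depth.
- bot.job_done(): hands the job in; it is judged then, once.
Trained networks look in the newest picture that a camera, given by its name, has taken for a name from the list of things; names that differ only in an ending like _2 or _b are one class to them, and where a whole thing is asked for, a point or a joint stands for the part that bears it (a point fixed in the world has none). Each returns a list of dicts, best first, with "p" (0 to 1); they miss things now and then, are a little off and sometimes report something else, mostly with a low value. They report only what shows in the picture. A call takes as long as a camera call. They do not tell look-alikes from the thing itself.
- bot.boxes_of(camera, query): "extent" ([left, top, right, bottom] in pixels, round what is visible of it).
- bot.trace(camera, query): "region" (480x640 bool, what is visible of it) and "extent" ([left, top, right, bottom] in pixels, round what is visible of it).
- bot.landmark_of(camera, query): "pixel" ([column, row] in pixels: a listed point, or the origin of a listed thing).
The state is a dict: "time": time; "q": joint angles; "qd": joint speeds; "joint_efforts": joint torques, N m; "ee_pos": TCP position; "tcp_rot": TCP orientation; "wrist_force": force on the tool from outside, world axes, zero at the start; "torque": the same for the moment, N m; "opening": finger opening in m; "grasp_force": force on a finger pad.
Only numpy, scipy, OpenCV 4.12 (cv2) and the standard library are available. Lean on these libraries where they do the work, as an engineer would, in place of code of your own. Each camera call takes 0.05 s, during which the arm holds its last target. There are 200 camera calls.

## Task

The larger steel slide rack has finished dripping: lift it up and off its hook on the drip stand and put it into the grey staining dish, standing level and fully down on the dish's floor, and let go. It carries glass slides, so keep it roughly upright and do not bang it or press it hard against the dish; you may set it down on the black rubber mat if you want to change your grip. Leave the small rack on its hook and everything else on the bench where it stands.

Things in the scene. Friction and masses are not known exactly. Their poses are not given: they have to be found in the camera images.
- rack_mid (a point): larger steel slide rack, loose, 0.46 to 0.66 kg: basket 110 (its y) x 60 mm (x), 36 mm high, with a fixed wire handle: 6 mm uprights at y = +-50 mm carry a level round bar along y, 10 mm thick, its axis 150 mm above the underside. Weight low in the basket: gripped off-centre by the bar it may tip up to 20 degrees in the fingers. Point: half-way up, 75 mm above the underside; z up to the bar
- rack_bar (a point): middle of that rack's handle bar, on its axis, same axes. While the rack hangs, the hook's prongs lie under this middle and the lip stands close in front, so the bar can be gripped only on its free lengths, about 20 to 45 mm either side
- stand: drip stand, fixed: low steel tray, at its back a post and cross-bar with two equal hooks at y = +-85 mm of the stand; either rack may be on either. Hook: U of 7 mm wire pointing to the stand's -x, two level prongs 16 mm apart, axes 205 mm above the bench, ending at x = -132 mm in a 30 mm upturned lip. A bar comes off when lifted 35 mm or more, then moved to -x. Origin: on the bench under the post
- holder_mid (a point): dish holder, fixed: aluminium plate 110 (x) x 200 mm (y), 8 mm thick, with a channel along its y in which the staining dish stands. Point: centre of the channel's floor, 8 mm above the bench; z up
- holder: same holder, origin on the bench. Its grey open dish, parallel to it: inside 65 (x) x 115 mm (y), walls 4, floor 6, rim 66 mm above the channel floor. Centred in x; in y it may stand anywhere within 20 mm of centre. THIS OFFSET IS NOT MEASURED: feel for its end walls or look. 14 N along y slides it (22 mm off-centre at most). The rack fits with 2.5 mm play a side, long side along y
- mat_mid (a point): centre of the top of a flat black rubber mat, 110 (x) x 160 mm (y), 3 mm thick, fixed and empty: a clear spot on which the rack may be set down
- small_rack_mid (a point): bystander: a smaller steel slide rack, basket 70 x 45 mm, same handle height (150 mm), hanging on the other hook; point half-way up it
- bottle: bystander: round glass bottle with a cap, 72 mm across, 140 mm tall; origin under its centre
- jar: bystander: amber jar, 64 mm across, 100 mm tall; origin under its centre
- beaker: bystander: clear beaker, 70 mm across, 90 mm tall; origin under its centre
- dish_lid: bystander: flat grey lid 128 x 78 x 6 mm with a bar grip, lying on the bench; origin under its centre
- apple: bystander: an apple, 74 mm across, 66 mm tall; origin under it
- tube_rack: bystander: green rack 160 x 70 mm with capped tubes, 110 mm tall; origin under its centre
Mind the look-alikes: they are no part of the job. What is shaped like the holder but pink is not meant.

How it is judged (in metres and radians):
On the way, in this order (a step that is already met when the one before it is completed fails the run):
1. the rack is lifted: its bar is 25 mm above where it hung and still upright (z of rack_bar in the frame of stand above 0.2385 m and angle between rack_mid's own z axis and vertical below 0.6 rad), for 0.1 s.
2. the rack is off the hook and clear of the stand (x of rack_bar in the frame of stand below -0.15 m and contact force between rack and stand below 0.1 N), for 0.1 s.
3. the rack stands level on the dish's floor (x of rack_mid in the frame of holder_mid between -0.006 and 0.006 m and y of rack_mid in the frame of holder_mid between -0.027 and 0.027 m and z of rack_mid in the frame of holder_mid between 0.076 and 0.086 m and angle between rack_mid's own z axis and vertical below 0.08 rad and angle between the y axis of rack_mid and the y axis of holder_mid, either way round below 0.12 rad), for 0.2 s.
At the end, for the whole second after the job is handed in: the larger rack stands at rest, released, on the dish floor: its mid-point 76 to 86 mm above the channel floor, within 6 mm of the channel's middle (x) and 27 mm along it (y), within 0.08 rad of upright, its y axis within 0.12 rad of the channel's, either way round (all of step 3 and linear speed of rack below 0.02 m/s and contact force between rack and the fingers below 0.1 N); the robot touches nothing.
It fails at once if the larger rack is tipped more than 0.7 rad (40 degrees) (angle between rack_mid's own z axis and vertical above 0.7 rad).
It fails at once if the rack is banged or pressed against the dish with more than 60 N (contact force between rack and dish above 60 N).
It fails at once if a bystander is moved by more than 40 mm, or the small rack by more than 40 mm on its hook (distance of any of small_rack_mid, bottle, jar, beaker, dish_lid, apple, tube_rack from where it was at the start of the episode above 0.04 m).
It also fails if it takes over 72 s, if anything falls off the work surface, if the arm or the gripper's body presses on something with over 40 N, if the wrist force passes 120 N, or if a joint passes its speed limit or range.

## Working session

There is one attempt and no reset: what is moved stays moved. The work goes in short steps, Python scripts to look and compute and a tool call to move; the robot and the scene stay as the last step left them, time stands still between calls to the robot, and variables do not carry over. Pictures are saved under pics/ and viewed, at most 11 in all, crops included, and the job is handed in when it is done.

Besides the shell and the picture viewer there is one more tool, called after "Emit:" as name(argument=value, ...), one argument or row to a line, values as JSON. send_rows: Moves the arm, as the interface text tells. Its arguments: {"type":"object","properties":{"moves":{"type":"array"},"squeeze":{"type":"number"}},"required":["moves"]}

```bash
mkdir -p pics; cat > h.py <<'E'
import numpy as np, cv2
from workcell import bot
names=["rack_mid","rack_bar","stand","holder_mid","holder","mat_mid","small_rack_mid"]
def ray(c,p):
    K=c["camera_matrix"];R=c["R"];d=R.T@np.linalg.solve(K,[p[0],p[1],1.]);return -R.T@c["t"],d
def atz(c,p,z):
    o,d=ray(c,p);return o+d*(z-o[2])/d[2]
def proj(c,X):
    x=c["camera_matrix"]@(c["R"]@np.array(X)+c["t"]);return x[:2]/x[2]
def tri(rs):
    A=0;b=0
    for o,d in rs:
        d=d/np.linalg.norm(d);P=np.eye(3)-np.outer(d,d);A=A+P;b=b+P@o
    return np.linalg.solve(A,b)
E
python3 - <<'E'
from h import *
np.set_printoptions(precision=3,suppress=True)
o=bot.get_obs();print(o)
cs={}
for n in("side","top"):
    c=bot.camera(n);cs[n]=c;cv2.imwrite(f"pics/{n}0.png",c["color"][:,:,::-1])
    print(n,-c["R"].T@c["t"])
    for q in names:
        for r in bot.landmark_of(n,q)[:3]:print(n,q,r["p"],r["pixel"],atz(c,r["pixel"],dict(rack_mid=.135,rack_bar=.2135,small_rack_mid=.135,holder_mid=.008,mat_mid=.003).get(q,0)))
E
```

```text
{'time': 0.0, 'q': array([68.124,  5.011, 10.032, 95.099, -0.001, 90.002]), 'qd': array([-0.048,  0.023, -0.038, -0.066,  0.037, -0.047]), 'joint_efforts': array([  0.001, -52.038,  46.481,   0.016,   0.   ,   0.   ]), 'ee_pos': array([0.205, 0.51 , 0.2  ]), 'tcp_rot': array([-179.923,    0.001,  158.122]), 'wrist_force': array([-0.005, -0.719,  0.004]), 'torque': array([-0.049,  0.014, -0.026]), 'grasp_force': 0.0, 'opening': 0.08550445489323703}
side [-0.315 -0.767  1.288]
side rack_mid 0.85 [280.5, 187.7] [0.606 0.213 0.135]
side rack_mid 0.6 [281.9, 166.8] [0.684 0.283 0.135]
side rack_bar 0.76 [280.7, 164.5] [0.621 0.222 0.214]
side stand 0.89 [319.6, 208.6] [0.726 0.153 0.   ]
side stand 0.43 [322.4, 206.3] [0.742 0.154 0.   ]
side holder_mid 0.9 [355.4, 405.7] [ 0.247 -0.398  0.008]
side holder 0.86 [357.0, 409.3] [ 0.245 -0.405  0.   ]
side holder 0.57 [371.3, 288.4] [ 0.572 -0.192  0.   ]
side holder 0.57 [380.9, 244.1] [ 0.735 -0.102  0.   ]
side mat_mid 0.66 [277.4, 270.2] [0.433 0.062 0.003]
side small_rack_mid 0.85 [321.8, 207.7] [0.625 0.055 0.135]
side small_rack_mid 0.69 [371.9, 289.5] [ 0.477 -0.256  0.135]
top [ 0.393 -0.028  1.43 ]
top rack_mid 0.78 [229.7, 200.6] [0.61  0.212 0.135]
top rack_bar 0.89 [223.1, 199.3] [0.599 0.213 0.214]
top rack_bar 0.53 [485.8, 263.5] [ 0.453 -0.413  0.214]
top rack_bar 0.5 [368.8, 297.9] [ 0.368 -0.137  0.214]
top stand 0.55 [263.4, 169.1] [0.723 0.143 0.   ]
top holder_mid 0.65 [455.2, 343.9] [ 0.242 -0.392  0.008]
top holder_mid 0.59 [388.7, 224.9] [ 0.567 -0.21   0.008]
top holder 0.71 [384.7, 224.2] [ 0.57 -0.2   0.  ]
top holder 0.69 [456.6, 344.7] [ 0.239 -0.398  0.   ]
top mat_mid 0.74 [295.6, 275.4] [0.423 0.047 0.003]
top small_rack_mid 0.62 [296.2, 196.3] [0.622 0.042 0.135]
top small_rack_mid 0.25 [345.0, 166.9] [ 0.699 -0.082  0.135]
```

View pics/side0.png

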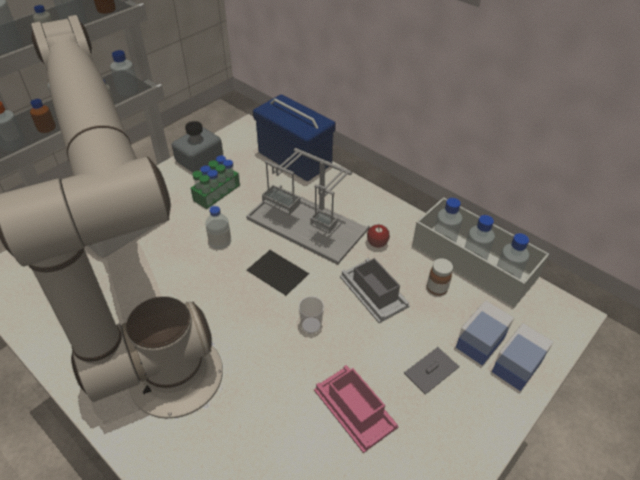

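View pics/top0.png

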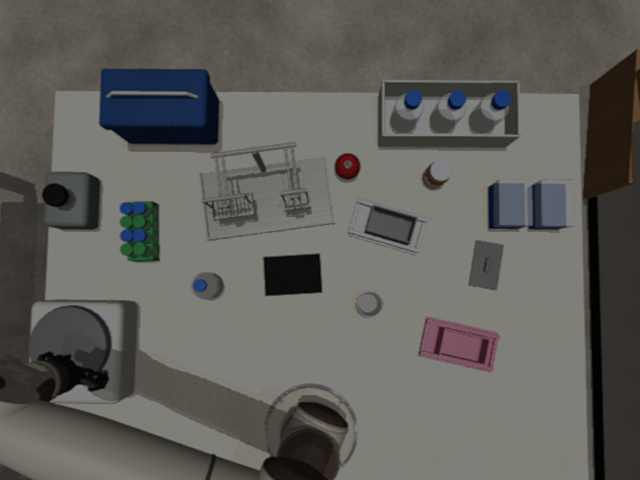

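The side view shows the grey holder at (374,288), a pink decoy at (356,405), and the stand at about (305,215). The larger rack is on the left hook at (281,190) and the small one is on the right. The top view agrees: bar near (230,200) and dish at (390,225). The stand is yawed about +5° and the holder about -13°. I'll move closer before measuring further.

Emit:
send_rows(
  moves=[0, 0, 1, 0, 0, 0, -1, 0, 0, 1, 0, 0, 0, -1, 0, 0, 1, 0, 0, -0.5, -1, 0.5, -0.5, 1, 0, 0, -0.5, -1, 1, -1, 1, 0, 0, -0.5, -1, 1, -1, 0.5, 0, 0, -0.5, -1, 1, -1, 0, 0, 0, -0.5, -1, 1, -1, 0, 0, 0, -0.5, -1],
)

```text
time: 1.8
ee_pos: [0.3182, 0.3971, 0.3383]
tcp_rot: [180.0, -0.0, 132.2]
wrist_force: [-0.0, -0.2, 0.2]
opening: 0.0854
grasp_force: 0.0
```

Emit:
send_rows(
  moves=[1, -1, 0, 0, 0, -0.5, -1, 1, -1, 0, 0, 0, -0.6, -1, 1, -1, 0, 0, 0, -0.6, -1, 1, -1, 0, 0, 0, -0.6, -1, 1, -1, 0, 0, 0, -0.6, -1, 1, -1, 0, 0, 0, -0.6, -1, 1, -1, 0, 0, 0, -0.6, -1, 0.4, -0.5, 0, 0, 0, -0.2, -1],
)

```text
time: 2.8
ee_pos: [0.5034, 0.2092, 0.3377]
tcp_rot: [-180.0, 0.0, 95.2]
wrist_force: [0.3, 0.2, -0.3]
opening: 0.0853
grasp_force: 0.0
```

```bash
python3 - <<'E'
from h import *
np.set_printoptions(precision=3,suppress=True)
o=bot.get_obs();print(o["time"],o["ee_pos"],o["tcp_rot"],o["q"],o["wrist_force"])
c=bot.camera("wrist");cv2.imwrite("pics/w1.png",c["color"][:,:,::-1]);print(-c["R"].T@c["t"],c["R"][2])
for q in names:
    for r in bot.landmark_of("wrist",q)[:2]:print(q,r["p"],r["pixel"],atz(c,r["pixel"],dict(rack_mid=.135,rack_bar=.2135,small_rack_mid=.135,holder_mid=.008,mat_mid=.003).get(q,0)))
E
```

```text
2.8 [0.503 0.209 0.338] [-179.97     0.013   95.236] [ 22.574  10.468  32.073 111.638  -0.004 107.338] [ 0.267  0.151 -0.264]
[0.497 0.282 0.511] [ 0.026 -0.291 -0.956]
rack_mid 0.72 [427.7, 210.2] [0.605 0.211 0.135]
rack_mid 0.46 [446.8, 390.6] [0.662 0.004 0.135]
stand 0.74 [479.5, 247.4] [0.724 0.14  0.   ]
holder_mid 0.88 [340.6, 446.1] [ 0.567 -0.211  0.008]
holder_mid 0.6 [208.7, 404.5] [ 0.354 -0.15   0.008]
holder 0.62 [339.8, 441.2] [ 0.565 -0.209  0.   ]
mat_mid 0.84 [260.7, 287.3] [0.425 0.053 0.003]
small_rack_mid 0.56 [418.5, 361.1] [0.624 0.039 0.135]
```

View pics/w1.png

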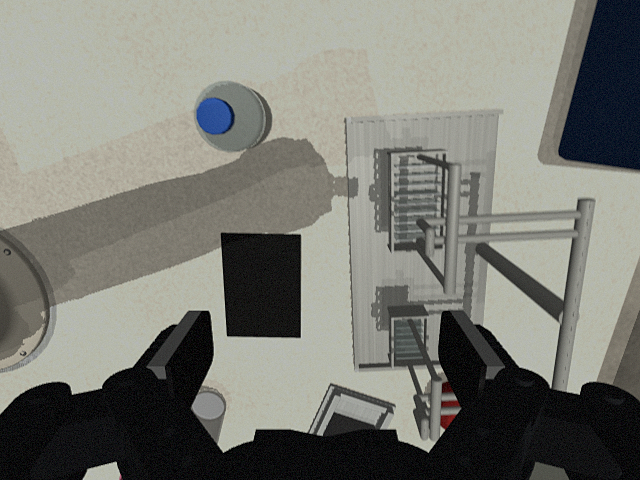

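The wrist view shows the large rack's bar from (455,167) to (450,290). The hook prongs run from (580,225) to the lip near (430,235), and the dish is partly visible at the bottom.

```bash
python3 - <<'E'
from h import *
np.set_printoptions(precision=4,suppress=True)
c=bot.camera("wrist")
for z,ps in ((.2135,[(455,167),(450.5,290)]),(.205,[(450,226),(580,215),(450,238),(580,236)]),(.235,[(430,222),(430,248)]),(0,[(346,118),(356,370),(503,111)]),(.003,[(221,234),(300,235),(301,337),(228,338)])):
    for p in ps: print(z,p,atz(c,p,z))
im=c["color"][130:330,340:620];cv2.imwrite("pics/w1c.png",cv2.resize(im,None,fx=2.8,fy=2.8,interpolation=cv2.INTER_CUBIC)[:,:,::-1])
t=bot.camera("top");im=t["color"][190:260,335:435];cv2.imwrite("pics/t1c.png",cv2.resize(im,None,fx=7,fy=7,interpolation=cv2.INTER_CUBIC)[:,:,::-1])
E
```

```text
0.2135 (455, 167) [0.5959 0.2629 0.2135]
0.2135 (450.5, 290) [0.6118 0.1624 0.2135]
0.205 (450, 226) [0.6039 0.2149 0.205 ]
0.205 (580, 215) [0.7071 0.2341 0.205 ]
0.205 (450, 238) [0.6059 0.2049 0.205 ]
0.205 (580, 236) [0.7122 0.2168 0.205 ]
0.235 (430, 222) [0.5781 0.2233 0.235 ]
0.235 (430, 248) [0.5816 0.2034 0.235 ]
0 (346, 118) [0.5199 0.2945 0.    ]
0 (356, 370) [ 0.5763 -0.0702  0.    ]
0 (503, 111) [0.7147 0.3217 0.    ]
0.003 (221, 234) [0.3668 0.1283 0.003 ]
0.003 (300, 235) [0.4742 0.1373 0.003 ]
0.003 (301, 337) [ 0.4878 -0.0195  0.003 ]
0.003 (228, 338) [ 0.38   -0.0316  0.003 ]
```

View pics/w1c.png

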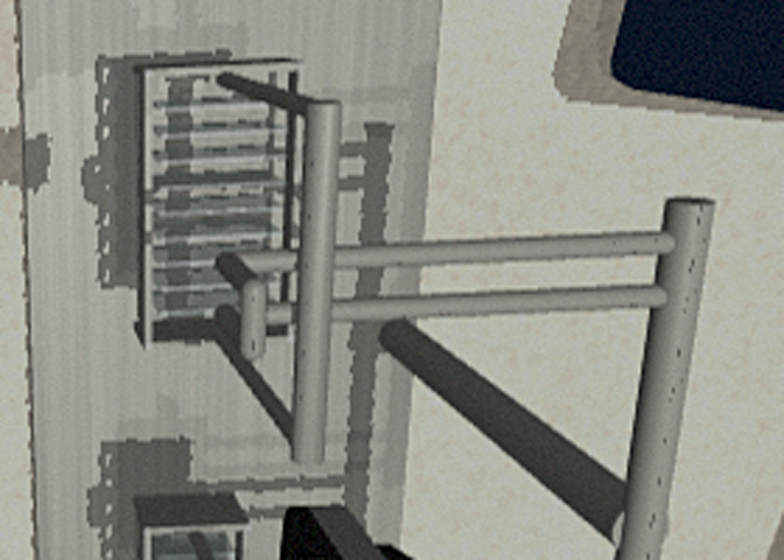

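The bar is 102 mm long, which fits the given size. Its middle is at (0.604, 0.213) and the stand yaw is about 8.9°. I'll grip the outer length, 32 mm from the middle, at (0.599, 0.244).

Emit:
send_rows(
  moves=[0.96, 0.35, 0, 0, 0, 0.11, -1, 0.96, 0.35, 0, 0, 0, 0.11, -1, 0.95, 0.35, 0, 0, 0, 0.11, -1, 0.95, 0.35, 0, 0, 0, 0.1, -1, 0, 0, -1, 0, 0, 0, -1, 0, 0, -1, 0, 0, 0, -1, 0, 0, -0.5, 0, 0, 0, -1, 0, 0, 0, 0, 0, 0, -1],
)

```text
time: 4.3
ee_pos: [0.5973, 0.2456, 0.2748]
tcp_rot: [-179.9, 0.0, 99.1]
wrist_force: [0.5, -0.3, 1.0]
opening: 0.0854
grasp_force: 0.0
```

```bash
python3 - <<'E'
from h import *
np.set_printoptions(precision=4,suppress=True)
o=bot.get_obs();print(o["time"],o["ee_pos"],o["tcp_rot"],o["q"],o["wrist_force"])
c=bot.camera("wrist");cv2.imwrite("pics/w2.png",c["color"][:,:,::-1])
p=o["ee_pos"];u=np.array([-.155,.988,0])
for X in ([.604,.2127,.2135],[.5959,.2629,.2135],[.6118,.1624,.2135],[p[0],p[1],.2135]):print(proj(c,X))
E
```

```text
4.3 [0.5973 0.2456 0.2748] [-179.9029    0.0217   99.1142] [ 22.3456  22.5826  39.6613 107.1782   0.0011 103.2314] [ 0.5099 -0.2913  1.0334]
[327.6791 293.5771]
[327.7849 218.5357]
[327.1383 360.4263]
[325.643  245.1716]
```

View pics/w2.png

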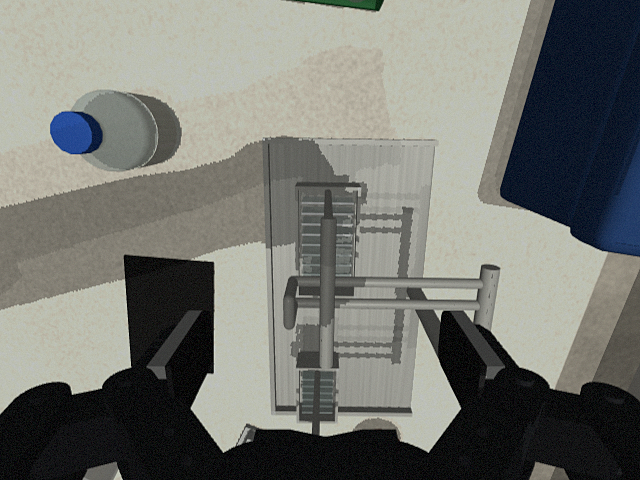

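The bar runs from (328,220) to (326,367), centred between the fingers as predicted. Now I'll descend and grip.

Emit:
send_rows(
  moves=[0.06, -0.06, -1, 0, 0, 0, -1, 0, 0, -1, 0, 0, 0, -1, 0, 0, -0.8, 0, 0, 0, -1, 0, 0, -0.42, 0, 0, 0, -1, 0, 0, 0, 0, 0, 0, 0, 0, 0, 0, 0, 0, 0, 0.6, 0, 0, 0, 0, 0, 0, 1, 0, 0, 0, 0, 0, 0, 1],
  squeeze=80,
)

```text
time: 5.35
ee_pos: [0.5996, 0.244, 0.1956]
tcp_rot: [180.0, -0.0, 99.1]
wrist_force: [0.2, 0.6, -0.9]
opening: 0.0122
grasp_force: 0.0
```

Emit:
send_rows(
  moves=[0, 0, 0, 0, 0, 0, 1, 0, 0, 0, 0, 0, 0, 1, 0, 0, 0, 0, 0, 0, 1],
)

```text
time: 5.72
ee_pos: [0.5994, 0.2439, 0.1951]
tcp_rot: [-180.0, -0.0, 99.1]
wrist_force: [0.1, -0.5, -0.3]
opening: -0.0001
grasp_force: 0.0
```

```bash
python3 - <<'E'
from h import *
np.set_printoptions(precision=4,suppress=True)
c=bot.camera("wrist");t=bot.camera("side")
a=c["color"][180:480,140:540];b=cv2.resize(t["color"][130:230,230:360],(390,300),interpolation=cv2.INTER_CUBIC)
cv2.imwrite("pics/w3.png",np.hstack([a,b])[:,:,::-1])
E
```

```text
(no output)
```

View pics/w3.png

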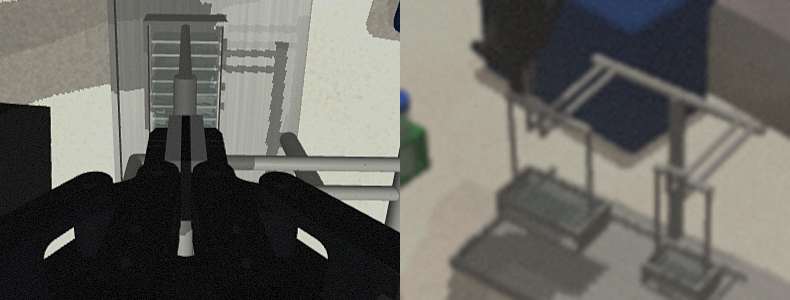

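The fingers closed above the bar. It's visible on both sides of them at (325,258) and (327,420), and the side crop shows the fingertips just above it. I'll triangulate the bar height.

```bash
cat >> h.py <<'E'
from scipy.spatial.transform import Rotation as Ro
def camat(cn,on,p,rot):
    Rt=lambda r:Ro.from_euler("xyz",r,degrees=True).as_matrix()
    A=Rt(rot)@Rt(on["tcp_rot"]).T; 
    R=cn["R"]@A.T; o=-cn["R"].T@cn["t"]; o2=np.array(p)+A@(o-on["ee_pos"])
    return dict(camera_matrix=cn["camera_matrix"],R=R,t=-R@o2)
E
python3 - <<'E'
from h import *
np.set_printoptions(precision=4,suppress=True)
c=bot.camera("wrist");o=bot.get_obs();s=bot.camera("side")
c1=camat(c,o,[.5034,.2092,.3377],[180,0,95.2]);c2=camat(c,o,[.5973,.2456,.2748],[-179.9,0,99.1])
print(-c1["R"].T@c1["t"])
for a,b,w,d in (((455,167),(328,220),(266.7,161.7),(325,258)),((450.5,290),(326,367),(293.3,173.3),None)):
    r1,r2,rs=ray(c1,a),ray(c2,b),ray(s,w)
    print(tri([r1,r2]),tri([r1,rs]),tri([r2,rs]),tri([r1,r2,rs]))
    if d: print(tri([ray(c,d),r1]))
    for z in(.16,.175,.19,.2135):print(z,atz(c1,a,z),atz(c2,b,z),atz(s,w,z))
for q in("stand","rack_bar","rack_mid"):print(q,[ (r["p"],r["pixel"]) for r in bot.landmark_of("side",q)[:2]])
print(o["ee_pos"],proj(s,o["ee_pos"]))
E
```

```text
[0.4968 0.2822 0.5113]
[0.5966 0.2613 0.2142] [0.597  0.2603 0.2176] [0.5974 0.2618 0.2166] [0.5969 0.2613 0.2167]
[0.5971 0.2612 0.2116]
0.16 [0.6154 0.2566 0.16  ] [0.5985 0.2493 0.16  ] [0.6472 0.3154 0.16  ]
0.175 [0.6104 0.2576 0.175 ] [0.5978 0.2529 0.175 ] [0.6344 0.3011 0.175 ]
0.19 [0.6053 0.2587 0.19  ] [0.5972 0.2564 0.19  ] [0.6216 0.2867 0.19  ]
0.2135 [0.5974 0.2605 0.2135] [0.5962 0.262  0.2135] [0.6016 0.2641 0.2135]
[0.6106 0.1624 0.2203] [0.6123 0.1611 0.2172] [0.6117 0.1601 0.2185] [0.6117 0.1608 0.218 ]
0.16 [0.6336 0.1382 0.16  ] [0.6177 0.1204 0.16  ] [0.663  0.2108 0.16  ]
0.175 [0.6277 0.1443 0.175 ] [0.616  0.1307 0.175 ] [0.65   0.1978 0.175 ]
0.19 [0.6219 0.1505 0.19  ] [0.6144 0.1409 0.19  ] [0.637  0.1848 0.19  ]
0.2135 [0.6127 0.1601 0.2135] [0.6118 0.157  0.2135] [0.6166 0.1644 0.2135]
stand [(0.59, [319.7, 211.8])]
rack_bar [(0.69, [282.3, 166.2])]
rack_mid [(0.69, [276.1, 271.2]), (0.58, [276.9, 189.4])]
[0.5994 0.2439 0.1951] [271.0983 169.4841]
```

Emit:
send_rows(
  moves=[0, 0, 0.2, 0, 0, 0, 1, 0, 0, 0.2, 0, 0, 0, 1, 0, 0, 0, 0, 0, 0, 1, 0, 0, 0, 0, 0, 0, 1],
)

```text
time: 6.58
ee_pos: [0.5995, 0.2439, 0.205]
tcp_rot: [-180.0, 0.0, 99.1]
wrist_force: [0.1, -0.5, -0.4]
opening: -0.0001
grasp_force: 0.0
```

```bash
python3 - <<'E'
from h import *
c=bot.camera("wrist");s=bot.camera("side");print(bot.get_obs())
a=cv2.resize(c["color"][230:450,225:425],(400,440),interpolation=cv2.INTER_CUBIC);b=cv2.resize(s["color"][135:190,250:300],(400,440),interpolation=cv2.INTER_CUBIC)
cv2.imwrite("pics/w4.png",np.hstack([a,b])[:,:,::-1])
E
```

```text
{'time': 6.675, 'q': array([2.21386385e+01, 1.92571091e+01, 2.72987526e+01, 9.80565062e+01,
       1.49218960e-03, 1.03059320e+02]), 'qd': array([ 0.04775969,  0.01091601, -0.06955089, -0.00377487, -0.03086065,
        0.06230617]), 'joint_efforts': array([ 2.71719058e-03, -6.71594453e+01,  4.61837912e+01,  6.38280268e-03,
        1.52325797e-04, -3.48940716e-05]), 'ee_pos': array([0.5993719 , 0.24385954, 0.20491603]), 'tcp_rot': array([-1.79985184e+02,  1.90478898e-03,  9.90793183e+01]), 'wrist_force': array([-0.09745241,  0.3077479 ,  0.96202541]), 'torque': array([ 0.00400103,  0.02553454, -0.01476014]), 'grasp_force': 0.0, 'opening': -4.3991275723753785e-05}
```

View pics/w4.png

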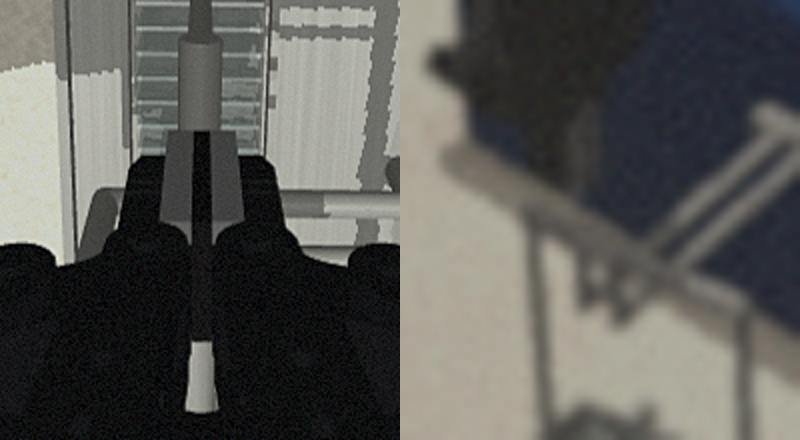

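```bash
python3 - <<'E'
from h import *
np.set_printoptions(precision=4,suppress=True)
c=bot.camera("wrist");s=bot.camera("side");o=bot.get_obs();p=o["ee_pos"];print(p)
u=np.array([-.155,.988,0])
for dz in(-.02,0,.01,.019,.03,.04):
    print(dz,proj(c,p+[0,0,dz]),proj(c,p+11e-3*u+[0,0,dz]),proj(s,p+[0,0,dz]))
print(proj(s,[.599,.244,.2135]),proj(c,[.597,.261,.2145]))
E
```

```text
[0.5993 0.2439 0.2049]
-0.02 [325.3856 268.2401] [325.4553 248.6025] [271.2663 172.058 ]
0 [325.3596 282.9043] [325.436  261.4836] [270.9275 166.9967]
0.01 [325.3444 291.4193] [325.4248 268.9823] [270.756  164.4341]
0.019 [325.3294 299.9056] [325.4136 276.4698] [270.6005 162.1094]
0.03 [325.3087 311.5277] [325.3983 286.7469] [270.4087 159.2441]
0.04 [325.2874 323.5159] [325.3824 297.3754] [270.2328 156.616 ]
[270.6695 164.8336] [326.2208 255.4805]
```

Both views put the real fingertips about 30–38 mm behind the reported TCP, so I'll go about 33 mm deeper than the nominal depth and check by feel.

Emit:
send_rows(
  moves=[0, 0, 0.4, 0, 0, 0, -1, 0, 0, 0, 0, 0, 0, -1, 0, 0, 0, 0, 0, 0, -1, 0, 0, 0, 0, 0, 0, -1, 0, 0, 0, 0, 0, 0, -1, 0, 0, -0.6, 0, 0, 0, -1, 0, 0, -0.7, 0, 0, 0, -1, 0, 0, -0.7, 0, 0, 0, -1],
)

```text
time: 7.78
ee_pos: [0.5994, 0.2439, 0.1644]
tcp_rot: [-180.0, -0.0, 99.1]
wrist_force: [0.3, -0.5, 0.5]
opening: 0.0852
grasp_force: 0.0
```

Emit:
send_rows(
  moves=[0, 0, 0, 0, 0, 0, 0, 0, 0, 0, 0, 0, 0, 0.6, 0, 0, 0, 0, 0, 0, 1, 0, 0, 0, 0, 0, 0, 1, 0, 0, 0, 0, 0, 0, 1, 0, 0, 0, 0, 0, 0, 1, 0, 0, 0, 0, 0, 0, 1],
  squeeze=80,
)

```text
time: 8.65
ee_pos: [0.5999, 0.2439, 0.1655]
tcp_rot: [179.9, 0.0, 99.1]
wrist_force: [2.5, 0.4, 3.4]
opening: 0.0071
grasp_force: 78.1
```

Gripped, but the 7 mm opening on a 10 mm bar hints at a tip-edge bite. I'll re-grip 10 mm deeper and compare.

Emit:
send_rows(
  moves=[0, 0, 0, 0, 0, 0, 0, 0, 0, 0, 0, 0, 0, 0, 0, 0, 0, 0, 0, 0, 0, 0, 0, -0.4, 0, 0, 0, 0, 0, 0, 0, 0, 0, 0, 0, 0, 0, 0, 0, 0, 0, 1, 0, 0, 0, 0, 0, 0, 1, 0, 0, 0, 0, 0, 0, 1],
)

```text
time: 9.65
ee_pos: [0.5996, 0.244, 0.1554]
tcp_rot: [180.0, -0.0, 99.1]
wrist_force: [0.3, -0.5, 0.1]
opening: 0.0077
grasp_force: 77.8
```

Emit:
send_rows(
  moves=[0, 0, 0, 0, 0, 0, 1, 0, 0, 0, 0, 0, 0, 1],
)

```text
time: 9.9
ee_pos: [0.5996, 0.2439, 0.1553]
tcp_rot: [180.0, -0.0, 99.1]
wrist_force: [2.3, -0.2, 0.8]
opening: 0.0075
grasp_force: 77.9
```

The opening is the same and forces are low, so the pads are just compliant and the grip is solid. Lifting.

Emit:
send_rows(
  moves=[0, 0, 0.3, 0, 0, 0, 1, 0, 0, 0.4, 0, 0, 0, 1, 0, 0, 0.4, 0, 0, 0, 1, 0, 0, 0.4, 0, 0, 0, 1, 0, 0, 0.4, 0, 0, 0, 1, 0, 0, 0.4, 0, 0, 0, 1, 0, 0, 0.1, 0, 0, 0, 1, 0, 0, 0, 0, 0, 0, 1],
)

```text
time: 10.9
ee_pos: [0.5995, 0.2439, 0.2151]
tcp_rot: [180.0, -0.0, 99.1]
wrist_force: [-0.1, 0.2, -5.3]
opening: 0.0077
grasp_force: 77.9
```

```bash
python3 - <<'E'
from h import *
c=bot.camera("wrist");s=bot.camera("side");o=bot.get_obs();print(o["wrist_force"],o["torque"],o["opening"],o["ee_pos"])
b=cv2.resize(s["color"][120:230,230:350],(480,440),interpolation=cv2.INTER_CUBIC);a=c["color"][40:480,160:480]
cv2.imwrite("pics/w5.png",np.hstack([a,b])[:,:,::-1])
E
```

```text
[ 0.28382577 -0.09128346 -6.23663627] [ 0.15387642 -0.01174763  0.04417154] 0.007840068434170407 [0.59928569 0.24384954 0.21459676]
```

View pics/w5.png

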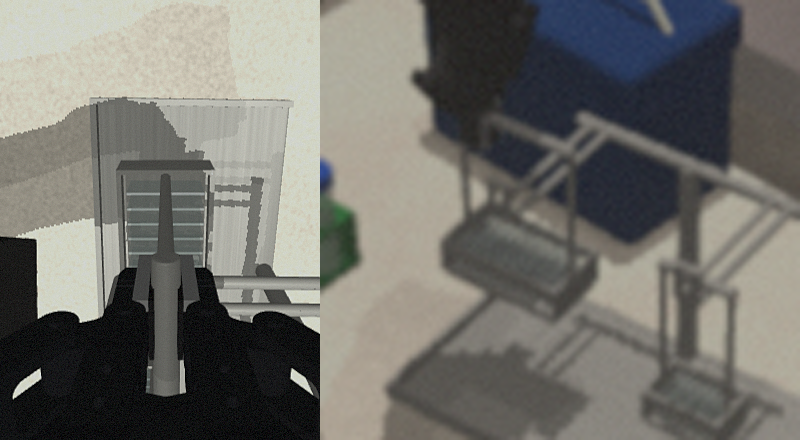

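The rack is clear, hanging nearly level, and reads about 0.6 kg. I'll retract it along the stand's -x, raise it, and carry it past the dish's -y side so the wrist camera sees the dish clearly.

Emit:
send_rows(
  moves=[-0.5, -0.08, 0, 0, 0, 0, 1, -0.7, -0.11, 0, 0, 0, 0, 1, -0.7, -0.11, 0, 0, 0, 0, 1, -0.7, -0.11, 0, 0, 0, 0, 1, -0.7, -0.11, 0, 0, 0, 0, 1, -0.6, -0.1, 0.5, 0, 0, 0, 1, 0, 0, 0.5, 0, 0, 0, 1, 0, -0.3, 0.5, 0, 0, 0, 1],
)

```text
time: 12.0
ee_pos: [0.5024, 0.2212, 0.2539]
tcp_rot: [179.9, -0.0, 99.1]
wrist_force: [0.2, -0.1, -6.3]
opening: 0.0076
grasp_force: 78.1
```

Emit:
send_rows(
  moves=[0, -0.6, 0, 0, 0, -0.12, 1, 0, -0.9, 0, 0, 0, -0.13, 1, 0, -0.9, 0, 0, 0, -0.13, 1, 0, -0.9, 0, 0, 0, -0.13, 1, 0, -0.9, 0, 0, 0, -0.13, 1, 0, -0.9, 0, 0, 0, -0.13, 1, 0, -0.9, 0, 0, 0, -0.13, 1, 0, -0.9, 0, 0, 0, -0.13, 1],
)

```text
time: 13.0
ee_pos: [0.5019, 0.0466, 0.2521]
tcp_rot: [-180.0, 0.0, 90.1]
wrist_force: [0.3, -0.2, -6.6]
opening: 0.0079
grasp_force: 78.1
```

Emit:
send_rows(
  moves=[0, -0.9, 0, 0, 0, -0.13, 1, 0, -0.9, 0, 0, 0, -0.13, 1, 0, -0.9, 0, 0, 0, -0.13, 1, 0, -0.9, 0, 0, 0, -0.13, 1, 0, -0.9, 0, 0, 0, -0.13, 1, 0, -0.9, 0, 0, 0, -0.13, 1, 0, -0.9, 0, 0, 0, -0.13, 1, 0, -0.9, 0, 0, 0, -0.13, 1],
)

```text
time: 14.0
ee_pos: [0.5015, -0.1334, 0.2521]
tcp_rot: [-180.0, 0.0, 81.2]
wrist_force: [-0.7, -0.3, -5.7]
opening: 0.0078
grasp_force: 78.1
```

Emit:
send_rows(
  moves=[0, -0.9, 0, 0, 0, -0.13, 1, 0, -0.9, 0, 0, 0, -0.13, 1, 0, -0.9, 0, 0, 0, -0.13, 1, 0, -0.9, 0, 0, 0, -0.04, 1, 0, -0.9, 0, 0, 0, 0, 1, 0, -0.7, 0, 0, 0, 0, 1, 0, -0.4, 0, 0, 0, 0, 1, 0, 0, 0, 0, 0, 0, 1],
)

```text
time: 15.0
ee_pos: [0.5019, -0.2721, 0.2523]
tcp_rot: [-180.0, -0.0, 77.6]
wrist_force: [0.8, -0.2, -5.4]
opening: 0.0081
grasp_force: 78.1
```

```bash
python3 - <<'E'
from h import *
np.set_printoptions(precision=4,suppress=True)
o=bot.get_obs();print(o["time"],o["wrist_force"],o["torque"],o["opening"],o["ee_pos"],o["tcp_rot"])
c=bot.camera("wrist");cv2.imwrite("pics/w6.png",c["color"][:,:,::-1])
for q in("holder_mid","holder"):
    for r in bot.landmark_of("wrist",q)[:2]:print(q,r["p"],r["pixel"],atz(c,r["pixel"],.008))
E
```

```text
15.0 [ 0.7685 -0.2327 -5.4418] [ 0.2138 -0.0247  0.0336] 0.008119415323953149 [ 0.5019 -0.2721  0.2523] [-179.9785   -0.0077   77.5512]
holder_mid 0.69 [143.6, 343.1] [ 0.2452 -0.4028  0.008 ]
holder_mid 0.63 [371.8, 125.7] [ 0.5645 -0.212   0.008 ]
holder 0.9 [369.6, 119.5] [ 0.5634 -0.2055  0.008 ]
holder 0.65 [141.7, 339.3] [ 0.2448 -0.3973  0.008 ]
```

View pics/w6.png

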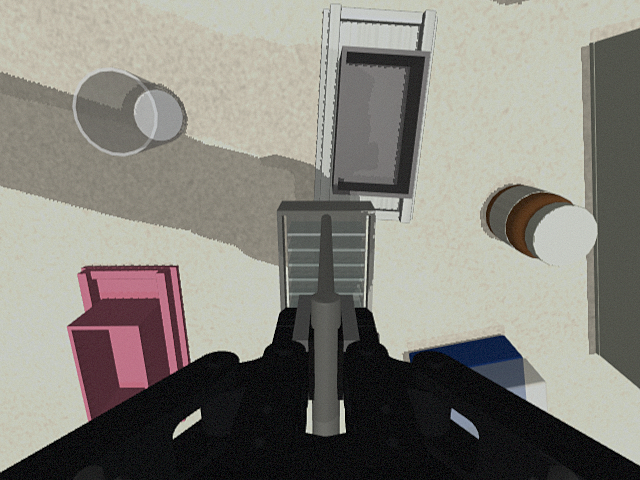

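The dish rim corners are near (344,47), (432,52), (411,198) and (333,195). The rack is gripped straight, with its basket's +y end edge from (279,203) to (376,203).

```bash
python3 - <<'E'
from h import *
from scipy.optimize import least_squares
np.set_printoptions(precision=4,suppress=True)
c=bot.camera("wrist");t=bot.camera("top");o=bot.get_obs();p=o["ee_pos"]
g=cv2.cvtColor(c["color"],cv2.COLOR_RGB2GRAY)
px=np.array([(344,47),(432,52),(411,198),(333,195)],float)
W=[atz(c,q,.074) for q in px]
for w in W:print(w)
print("sides",[np.linalg.norm(W[i]-W[(i+1)%4]) for i in range(4)])
rect=lambda v,a,b:[np.array([v[0],v[1],.074])+Ro.from_euler("z",v[2]).apply([sx*a,sy*b,0]) for sx,sy in((-1,1),(1,1),(1,-1),(-1,-1))]
f=lambda v:np.concatenate([proj(c,X)-q for X,q in zip(rect(v,.0365,.0615),px)])
s=least_squares(f,[.565,-.2,-.2]);print("dish",s.x[:2],np.degrees(s.x[2]),s.fun)
print("top proj of fit",[proj(t,X) for X in rect(s.x,.0365,.0615)])
print("plate corners",atz(c,(437,11),.008),atz(c,(332,5),.008),atz(c,(407,222),.008))
Rz=Ro.from_euler("z",np.radians(o["tcp_rot"][2]-90))
for z,q in((.196,(279,203)),(.196,(376,203)),(.3103,(325,298)),(.196,(326,203)),(.16,(326,203)),(.16,(278,210))):
    print(z,q,Rz.inv().apply(atz(c,q,z)-p))
E
```

```text
[ 0.5462 -0.143   0.074 ]
[ 0.6165 -0.1622  0.074 ]
[ 0.5812 -0.2793  0.074 ]
[ 0.5117 -0.2612  0.074 ]
sides [np.float64(0.07289988862956477), np.float64(0.12225211189007626), np.float64(0.07172674208049952), np.float64(0.12313467734937317)]
dish [ 0.5639 -0.2115] -16.082217091890225 [-0.4789 -0.863  -0.4738  0.491   1.1229  1.3183 -0.061  -0.8187]
top proj of fit [array([366.2641, 229.5048]), array([374.0211, 203.3721]), array([418.5996, 216.5428]), array([410.9669, 242.8055])]
plate corners [ 0.6444 -0.1209  0.008 ] [ 0.5475 -0.0945  0.008 ] [ 0.5846 -0.3199  0.008 ]
0.196 (279, 203) [-0.0276  0.0281 -0.0568]
0.196 (376, 203) [ 0.0309  0.0281 -0.0568]
0.3103 (325, 298) [0.0003 0.019  0.0575]
0.196 (326, 203) [ 0.0008  0.0281 -0.0568]
0.16 (326, 203) [ 0.0008  0.0211 -0.0928]
0.16 (278, 210) [-0.0328  0.0161 -0.0928]
```

```bash
python3 - <<'E'
from h import *
np.set_printoptions(precision=1,suppress=True)
c=bot.camera("wrist");o=bot.get_obs();p=o["ee_pos"]
Rz=Ro.from_euler("z",np.radians(o["tcp_rot"][2]-90))
gp=np.array([0,0,.058])
for phi in(0,4,8,12,16):
    out=[]
    for y,z,x in((55,36,-30),(55,36,30),(55,0,-30),(55,0,30),(50,36,0),(52,150,0)):
        v=np.array([x,y-33,z-150])/1e3
        out.append(proj(c,p+Rz.apply(gp+Ro.from_euler("x",phi,degrees=True).apply(v))))
    print(phi,np.array(out).ravel())
g=cv2.cvtColor(c["color"],cv2.COLOR_RGB2GRAY).astype(int);print(g[194:240,300],g[194:240,350])
print(g[205,268:290],g[205,366:386])
E
```

```text
0 [275.2 213.3 374.2 213.3 281.6 201.9 368.  201.9 324.7 221.3 324.2 298.8]
4 [274.3 200.9 375.1 201.  280.8 187.4 368.8 187.4 324.7 209.1 324.2 300.7]
8 [273.3 188.6 376.1 188.6 279.9 172.7 369.7 172.7 324.7 196.8 324.1 302.8]
12 [272.1 176.1 377.2 176.2 278.8 157.7 370.8 157.8 324.7 184.5 324.1 305.3]
16 [270.8 163.6 378.5 163.7 277.5 142.5 372.  142.5 324.7 172.1 324.1 308.1]
[122 120 121 126 131 122  85  59  69  63  64  63  67  67  62  63  90 101
 100  98  98 102 102  99 101 100  93  85  89  91  86  91  88  86  88  86
  90  88 106 147 146 104  86  89  83  85] [117  85 101 130 130 121  94  62  66  65  66  60  65  67  62  72  87  99
  99  95  97  96  98  94  94 103  89  90  89  85  86  86  87  87  90  86
  86  81  99 143 143 100  80  87  90  88]
[140 138 131 138 134 129 129 131 136 144 145  73  55  61  62  65  63  67
  61  57  64  62] [ 66  62  66  64  71  62  61 112 212 203 193 195 193 193 186 188 193 195
 199 190]
```

Tilt is under 1°. The dish centre is (0.564,-0.2115) with yaw -16.3°. I'll align above the dish, with the rack's underside about 15 mm above the rim.

Emit:
send_rows(
  moves=[0.5, 0.7, 0, 0, 0, -0.1, 1, 0.7, 0.9, 0, 0, 0, -0.1, 1, 0.7, 0.9, 0, 0, 0, -0.1, 1, 0.6, 0.8, 0, 0, 0, -0.1, 1, 0.31, 0.4, -0.6, 0, 0, -0.05, 1, 0, 0, -1, 0, 0, 0, 1, 0, 0, -0.7, 0, 0, 0, 1, 0, 0, -0.5, 0, 0, 0, 1],
)

```text
time: 16.3
ee_pos: [0.5715, -0.1791, 0.1807]
tcp_rot: [-179.9, 0.0, 73.7]
wrist_force: [-0.7, -0.4, -6.0]
opening: 0.0078
grasp_force: 78.1
```

Emit:
send_rows(
  moves=[0, 0, 0, 0, 0, 0, 1, 0, 0, 0, 0, 0, 0, 1],
)

```text
time: 16.55
ee_pos: [0.5723, -0.1793, 0.1833]
tcp_rot: [179.9, 0.0, 73.7]
wrist_force: [-1.0, 1.0, -6.3]
opening: 0.008
grasp_force: 78.1
```

```bash
python3 - <<'E'
from h import *
np.set_printoptions(precision=4,suppress=True)
o=bot.get_obs();p=o["ee_pos"];print(o["time"],o["wrist_force"],o["torque"],p,o["tcp_rot"])
c=bot.camera("wrist");a=c["color"][170:350,200:440]
cv2.imwrite("pics/w7.png",cv2.resize(a,(800,600),interpolation=cv2.INTER_CUBIC)[:,:,::-1])
Rh=Ro.from_euler("z",-16.3,degrees=True)
D=np.array([.5639,-.2115,0])
for n,l in (("outer rim",[(-36.5,61.5),(36.5,61.5)]),("inner rim",[(-32.5,57.5),(32.5,57.5)])):
    print(n,[proj(c,D+Rh.apply([x/1e3,y/1e3,.074])) for x,y in l])
Rz=Ro.from_euler("z",np.radians(o["tcp_rot"][2]-90));m=p+Rz.apply([.0009,-.033,0]);print("mid in holder",Rh.inv().apply(m-D)*1e3)
print("rack bottom edge",[proj(c,np.r_[(m+Rz.apply([x/1e3,.055,0]))[:2],p[2]+.058-.15]) for x in(-30,30)],[proj(c,np.r_[(m+Rz.apply([x/1e3,.055,0]))[:2],p[2]+.058-.114]) for x in(-30,30)])
E
```

```text
16.55 [-1.0274  1.011  -6.3166] [ 0.1479 -0.0939  0.0232] [ 0.5723 -0.1793  0.1833] [179.9444   0.0059  73.719 ]
outer rim [array([276.0713, 188.9327]), array([375.7115, 188.9952])]
inner rim [array([281.7085, 194.3583]), array([370.0647, 194.4123])]
mid in holder [ -0.0689   0.251  183.2927]
rack bottom edge [array([282.6267, 201.8844]), array([369.0008, 201.9069])] [array([276.409 , 213.2418]), array([375.4594, 213.2645])]
```

View pics/w7.png

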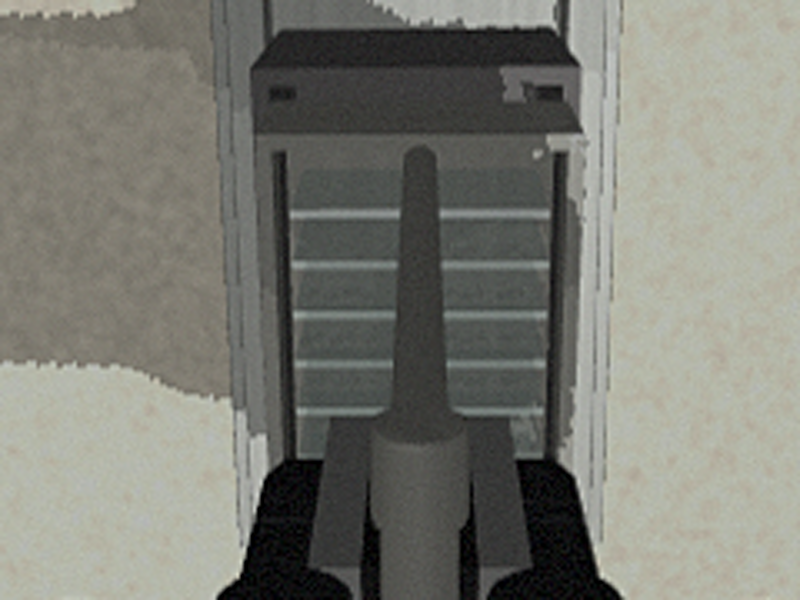

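The dish's rim edge shows at row 190 and the rack's top end edge at row 210, so it's nearly aligned. The rack needs about -1.6 mm along the channel and a 0.8° level correction. I'll apply those and lower it slowly while watching the force.

Emit:
send_rows(
  moves=[-0.03, -0.06, 0, -0.09, 0.03, 0, 1, 0, 0, -0.3, 0, 0, 0, 1, 0, 0, -0.25, 0, 0, 0, 1, 0, 0, -0.2, 0, 0, 0, 1, 0, 0, -0.2, 0, 0, 0, 1, 0, 0, 0, 0, 0, 0, 1],
)

```text
time: 17.35
ee_pos: [0.5712, -0.1805, 0.1583]
tcp_rot: [-179.9, 0.8, 73.7]
wrist_force: [-0.4, 1.1, -5.8]
opening: 0.0076
grasp_force: 78.1
```

The underside is below the rim with no contact force. Continuing down.

Emit:
send_rows(
  moves=[0, 0, -0.3, 0, 0, 0, 1, 0, 0, -0.3, 0, 0, 0, 1, 0, 0, -0.3, 0, 0, 0, 1, 0, 0, -0.3, 0, 0, 0, 1, 0, 0, -0.2, 0, 0, 0, 1, 0, 0, 0, 0, 0, 0, 1],
)

```text
time: 18.1
ee_pos: [0.5712, -0.1805, 0.1234]
tcp_rot: [-179.9, 0.8, 73.7]
wrist_force: [0.3, -0.7, -5.9]
opening: 0.0072
grasp_force: 78.1
```

Floor contact is expected near TCP z 0.106, so I'll take smaller steps.

Emit:
send_rows(
  moves=[0, 0, -0.2, 0, 0, 0, 1, 0, 0, -0.2, 0, 0, 0, 1, 0, 0, -0.12, 0, 0, 0, 1, 0, 0, 0, 0, 0, 0, 1],
)

```text
time: 18.6
ee_pos: [0.5712, -0.1806, 0.1105]
tcp_rot: [-179.9, 0.8, 73.7]
wrist_force: [0.1, -0.9, -5.7]
opening: 0.0078
grasp_force: 78.2
```

Emit:
send_rows(
  moves=[0, 0, -0.06, 0, 0, 0, 1, 0, 0, 0, 0, 0, 0, 1],
)

```text
time: 18.85
ee_pos: [0.5714, -0.1806, 0.1093]
tcp_rot: [-180.0, 0.8, 73.7]
wrist_force: [0.6, 0.5, -6.6]
opening: 0.0075
grasp_force: 78.2
```

Emit:
send_rows(
  moves=[0, 0, -0.06, 0, 0, 0, 1, 0, 0, -0.04, 0, 0, 0, 1, 0, 0, 0, 0, 0, 0, 1],
)

```text
time: 19.23
ee_pos: [0.5714, -0.1806, 0.1068]
tcp_rot: [-180.0, 0.8, 73.7]
wrist_force: [-0.4, -0.0, -6.3]
opening: 0.0076
grasp_force: 78.2
```

Emit:
send_rows(
  moves=[0, 0, -0.04, 0, 0, 0, 1, 0, 0, 0, 0, 0, 0, 1],
)

```text
time: 19.48
ee_pos: [0.5716, -0.1805, 0.1064]
tcp_rot: [180.0, 0.8, 73.7]
wrist_force: [-0.6, 2.0, -1.6]
opening: 0.0075
grasp_force: 78.6
```

Floor contact is at TCP z 0.106, exactly as predicted. Releasing slowly and withdrawing.

Emit:
send_rows(
  moves=[0, 0, -0.02, 0, 0, 0, 1, 0, 0, 0, 0, 0, 0, 0.7, 0, 0, 0, 0, 0, 0, 0.5, 0, 0, 0, 0, 0, 0, 0, 0, 0, 0, 0, 0, 0, -0.5, 0, 0, 0, 0, 0, 0, -0.5, 0, 0, 0, 0, 0, 0, -0.5],
  squeeze=30,
)

```text
time: 20.35
ee_pos: [0.5714, -0.1806, 0.1053]
tcp_rot: [-180.0, 0.8, 73.7]
wrist_force: [-0.9, -0.1, 0.1]
opening: 0.0642
grasp_force: 0.0
```

Emit:
send_rows(
  moves=[0, 0, 0.3, 0, 0, 0, -0.5, 0, 0, 0.7, 0, 0, 0, -0.5, 0, 0, 1, 0, 0, 0, -0.5, 0, 0, 1, 0, 0, 0, -0.5, 0, 0, 1, 0, 0, 0, -0.5, 0, 0, 1, 0, 0, 0, -0.5, 0, 0, 0.5, 0, 0, 0, -0.5, 0, -0.5, 0, 0, 0, 0, -0.5],
)

```text
time: 21.35
ee_pos: [0.5719, -0.1932, 0.2442]
tcp_rot: [179.9, 0.8, 73.8]
wrist_force: [0.2, -0.7, -0.8]
opening: 0.0641
grasp_force: 0.0
```

```bash
python3 - <<'E'
from h import *
np.set_printoptions(precision=4,suppress=True)
o=bot.get_obs();print(o["time"],o["wrist_force"],o["ee_pos"])
c=bot.camera("wrist");s=bot.camera("side")
a=c["color"][90:480,130:510];b=cv2.resize(s["color"][235:330,330:430],(410,390),interpolation=cv2.INTER_CUBIC)
cv2.imwrite("pics/w8.png",np.hstack([a,b])[:,:,::-1])
for n,cc in(("wrist",c),("side",s)):
    for q,z in(("rack_bar",.164),("rack_mid",.089)):
        for r in bot.landmark_of(n,q)[:1]:print(n,q,r["p"],r["pixel"],atz(cc,r["pixel"],z))
E
```

```text
21.35 [ 0.2126 -0.6528 -0.8389] [ 0.5719 -0.1932  0.2442]
wrist rack_bar 0.89 [320.4, 262.8] [ 0.5636 -0.2115  0.164 ]
wrist rack_mid 0.76 [319.0, 235.8] [ 0.5609 -0.2137  0.089 ]
side rack_bar 0.95 [383.4, 254.9] [ 0.5736 -0.2166  0.164 ]
side rack_mid 0.86 [376.1, 275.4] [ 0.5567 -0.2125  0.089 ]
```

View pics/w8.png

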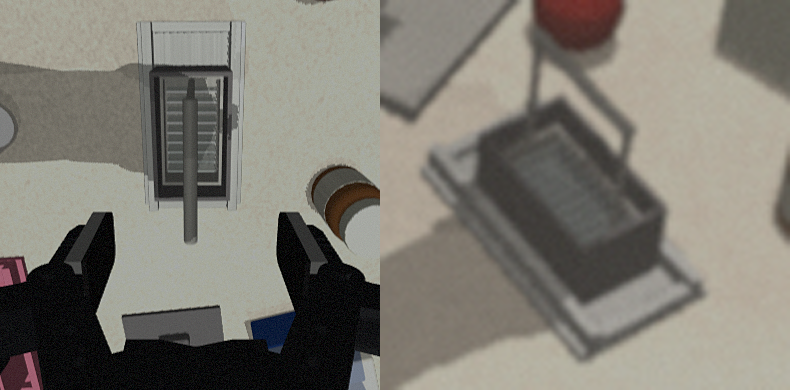

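The wrist view shows the rack level and fully down inside the grey dish, with its bar at (190,165) centred over the basket. The gripper is clear. Bar position (0.5636,-0.2115) matches the dish centre.

```bash
python3 -c "
from workcell import bot
print(bot.job_done())"
```

```text
the job is handed in; nothing more can be done
None
```

The larger rack is standing level on the floor of the grey dish and released, the gripper is clear, and I handed the job in at about 21 s; no verdict came back.

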